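Find and mark the balance point of a weighted bar

TASK

Slide the long square bar along the balancing stand, without lifting it off, until it tips off its low rest and balances level by itself on the steel fulcrum in the middle. Then mark the balance point: set the orange saddle on the bar, legs down either side, seated directly over the fulcrum, and leave the bar balancing level. Work gently, do not press hard on the bar or the stand, and leave the other things alone.

Things in the scene. Friction and masses are not known exactly. Their poses are not given: they have to be found in the camera images.
- stand: Fixed balancing stand. Grey base plate 90 x 280 x 12 mm (own x, y, z); origin at the centre of its underside, z up. The bar lies along own y over a steel fulcrum in the middle and two black rests, at own y = +110 and -110 mm, which are 8 mm lower than the fulcrum.
- fulcrum (a point): Centre of the fulcrum's flat top, 60 mm above the table, axes as the stand's. The top is 16 mm wide along own y. Two red cheeks (4 mm thick, 25 mm apart inside, 3 mm above the top) keep the bar along own y.
- low_rest (a point): Centre of the top of the +y rest, 52 mm above the table, 30 mm long along y; it has black cheeks 25 mm apart inside, tops 64 mm above the table. The bar's heavy end leans here at the start (about 0.07 rad). The -y rest is alike, without cheeks.
- bar: Loose square bar, 20 x 360 x 20 mm (own x, y, z), blue end plugs, 0.6 to 0.76 kg. Origin at the centre of its underside. A slug stuck inside puts its balance point up to 30 mm either side of its middle, unseen. At the start it lies along the stand (own +y along the stand's +y), its middle 45 to 75 mm to the +y side of the fulcrum.
- bar_end (a point): Centre of the bar's +y end face, the end that is low at the start (180 mm from its middle, 10 mm above its underside). Pushing the bar along takes some 2 to 6 N. A finger on the bar can hold its end up or down: the lean is true only untouched. Level while its balance point is over the fulcrum top; pushed further it tips to the -y rest.
- saddle: Loose orange marking saddle, 30 g, 36 x 16 x 50 mm (own x, y, z), white line round its middle. Origin between its leg feet, on the table at the start. Two legs 14 mm long, 25 mm apart along own x, straddle the bar, own y along the bar (either way round); seated, its origin is 6 mm above the bar's underside.
- tab (a point): Centre of the saddle's holding tab, 35 mm above the saddle's origin: 14 mm thick along own x, 16 mm along own y, 30 mm high, standing on the roof (its top face 20 mm above the origin).
- pliers: loose pliers with blue handles, 170 mm long, 18 mm high; bystander; origin at its underside
- collar: plain steel collar, 44 mm outside, 20 mm high; bystander; origin at its underside
- offcut: loose aluminium bar offcut 20 x 20 x 110 mm; bystander, not the bar of the task; origin at its underside
- screwdriver: red screwdriver 180 mm long; bystander
- oil: small green oil bottle, 48 mm diameter, 120 mm high; bystander; origin at its underside

How it is judged:
By the outcome, as a careful person would: the job done as asked, in the order asked, and still so for the second after the job is handed in, with the robot touching nothing.
It also fails if it takes over 72 s, if anything falls off the work surface, if the arm or the gripper's body presses on something with over 40 N, if the wrist force passes 120 N, or if a joint passes its speed limit or range.

ROBOT

A 6-joint arm with a two-finger parallel gripper is mounted at the origin on the work surface. World frame = base frame: x ahead of the robot, y to its left, z up, the work surface at z = 0. Lengths are in m, angles in rad, forces in N, time in s.
With the tool pointing down it reaches from about 0.425 to 0.95 m from the base axis. Payload 3.5 kg.
Tool frame: the origin (TCP) lies at the very end of the fingers, on their centre line; the grasp point (between the pads) lies 19 mm behind it; z points along the fingers, y is the line along which they close (so a half turn about z gives the same grasp; the last joint's range is limited). The gripper opens to 85 mm and grips with 20 to 120 N. Pads are 22 mm wide; open, the fingers measure 114 mm over their backs; the gripper's body (76 mm by 85 mm) begins 54 mm behind the grasp point. The pads swing forward as they close: fully open they stand 13 mm farther back than shut.
Start: joints at [1.024, 0.286, 1.577, -0, 1.279, -0.15], TCP at [0.261, 0.623, 0.231] pointing down, gripper open.
Joint ranges: [-2.77, 2.77], [-0.9, 2.22], [0.21, 2.48], [-1.53, 4.67], [0.24, 2.81], [-2.84, 2.84]. Speed limits (rad/s): [2.79, 2.79, 3.14, 3.14, 3.14, 3.14].

INTERFACE

Orientations are given as a unit quaternion [x, y, z, w].
In Python, from plant import ctrl, cams, workorder, telemetry gives the robot as it stands (ctrl), with the cameras (cams), the job (workorder) and the readings (telemetry).
- The arm moves only by the shell command python3 inch.py 'ROWS' [FORCE]. ROWS is a JSON list of rows, 1 to 10 of them, each of 7 numbers: dx, dy, dz in m, then a rotation vector rx, ry, rz in rad, then the opening from 0.0 (shut) to 1.0 (fully open); each row is the pose to reach, as a shift and turn from the pose commanded when the command began, along the tool's axes at that moment; what a row does not reach only later rows make up. A row lasts 1/8 s, in which the tool goes at most 0.0625 m and 0.188 rad, less where a joint would pass 70% of its speed; a pose out of reach is approached as far as the arm can. The fingers move at their own pace and stop on an object; FORCE is the grip in N (left out, the last holds). Time passes only in rows, so rows that do not move let the fingers close. It prints the time, the measured TCP pose, the force, the opening and the grip force at its end.
- telemetry.get_state(): the state, without advancing time (a new reading comes with each control period).
- cams.read_camera(name): name is "scene" or "top" or "wrist"; returns a dict with "pixels" (420x560x3 uint8, red, green, blue), "camera_matrix" (3x3 intrinsics, pixels), "xyz" and "orientation" of the camera in the world. Camera axes: x right, y down, z forward; pixel columns grow to the right and rows downward; lengths in m; the calibration is good to about 2 mm. A picture is of the moment at which its call begins. There is no depth.
- workorder.sign_off(): hands the job in; it is judged then, once.
The state is a dict: "time": time; "qpos": joint angles; "dq": joint speeds; "joint_efforts": joint torques, N m; "eef_pos": TCP position; "tcp_rot": TCP orientation; "contact_force": force on the tool from outside, world axes, zero at the start; "wrist_torque": the same for the moment, N m; "opening": opening from 0.0 (shut) to 1.0 (fully open); "finger_force": force on a finger pad.
Only numpy, scipy, OpenCV 4.12 (cv2) and the standard library are available. Lean on these libraries where they do the work, as an engineer would, in place of code of your own. Each camera call takes 0.05 s, during which the arm holds its last target. There are 200 camera calls.

## Working session

There is one attempt and no reset: what is moved stays moved. The work goes in short steps, Python scripts to look and compute and a shell command to move; the robot and the scene stay as the last step left them, time stands still between calls to the robot, and variables do not carry over. Pictures are saved under pics/ and viewed, at most 13 in all, crops included, and the job is handed in when it is done.

```bash
ls; mkdir -p pics; cat > h.py <<'E'
import numpy as np, cv2
from scipy.spatial.transform import Rotation as R
from plant import ctrl, cams, workorder, telemetry
def grab(n,f=None):
    c=cams.read_camera(n)
    if f: cv2.imwrite('pics/'+f,cv2.cvtColor(c['pixels'],cv2.COLOR_RGB2BGR))
    return c
def ray(c,uv):
    d=np.linalg.inv(c['camera_matrix'])@np.array([uv[0],uv[1],1.])
    return np.array(c['xyz']),R.from_quat(c['orientation']).apply(d)
def plane(c,uv,z):
    o,d=ray(c,uv); return o+d*(z-o[2])/d[2]
def tri(cs,uvs):
    A=np.zeros((3,3));b=np.zeros(3);L=[]
    for c,u in zip(cs,uvs):
        o,d=ray(c,u);d=d/np.linalg.norm(d);P=np.eye(3)-np.outer(d,d);A+=P;b+=P@o;L.append((o,P))
    x=np.linalg.solve(A,b); return x,[np.linalg.norm(P@(x-o)) for o,P in L]
def proj(c,p):
    q=R.from_quat(c['orientation']).inv().apply(np.array(p)-c['xyz']);k=c['camera_matrix']@q;return k[:2]/k[2]
E
python3 - <<'E'
from h import *
for n in("scene","top"):
    c=grab(n,n+'0.png');print(n,c['xyz'],c['orientation'],c['camera_matrix'].tolist())
s=telemetry.get_state();print(s)
E
```

```text
inch.py
pics
plant.py
scene [1.17427271 0.44554673 0.61803698] [ 0.39881204  0.78580192 -0.42217313 -0.21268321] [[384.1514817679993, 0.0, 279.7805763363642], [0.0, 384.1514817679993, 208.97648408306569], [0.0, 0.0, 1.0]]
top [ 0.31215272 -0.03423918  1.3120175 ] [ 0.70986004 -0.69917481  0.05923347 -0.06119403] [[412.3283034265353, 0.0, 285.52859214657684], [0.0, 412.3283034265353, 210.06803807871438], [0.0, 0.0, 1.0]]
{'time': 0.1, 'qpos': array([ 1.02403320e+00,  2.87115016e-01,  1.57797964e+00,  2.22658626e-05,
        1.27860965e+00, -1.50013063e-01]), 'dq': array([-0.00170915, -0.00383047, -0.00496943,  0.00013964,  0.00341003,
       -0.00097809]), 'joint_efforts': array([ 1.07698484e-03, -4.07296300e+01, -2.93697810e+01, -1.28264469e-04,
        3.40286388e-03,  7.13537005e-06]), 'eef_pos': array([0.26051   , 0.62208217, 0.2300878 ]), 'tcp_rot': array([ 1.97079539e-01,  9.80386934e-01, -9.88757111e-04, -3.70458312e-04]), 'contact_force': array([0.6160736 , 0.79616368, 0.27718067]), 'wrist_torque': array([0.00935307, 0.01802729, 0.06131344]), 'finger_force': 0.0, 'opening': 1.0046400358778058}
```

View pics/top0.png

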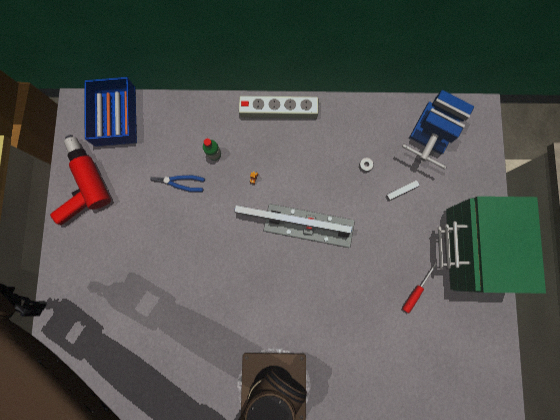

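View pics/scene0.png

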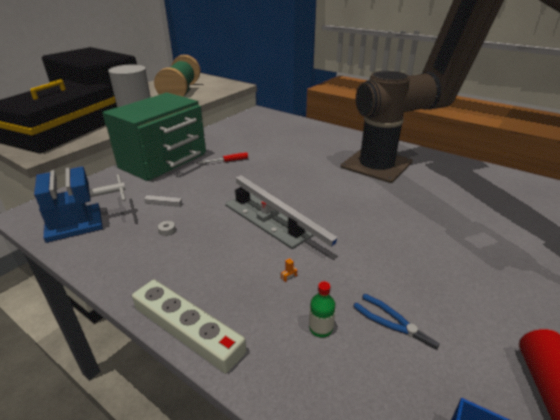

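Top: the bar runs from (236,210) at its low +y end to (351,232), the stand from about (265,210) to (354,240), and the saddle is at (254,178). Scene: the blue plug at the low end is at (333,240), the saddle at (290,270).

```bash
python3 - <<'E'
from h import *
a=cv2.imread('pics/top0.png');b=cv2.imread('pics/scene0.png')
A=cv2.resize(a[165:255,225:365],None,fx=5.6,fy=5.6,interpolation=cv2.INTER_CUBIC)[:, :784]
A=cv2.resize(a[165:250,228:361],(798,510)) if 0 else cv2.resize(a[165:250,228:361],(470,300),interpolation=cv2.INTER_CUBIC)
B=cv2.resize(b[165:290,215:345],(312,300),interpolation=cv2.INTER_CUBIC)
A=cv2.resize(a[165:250,228:361],(532,340),interpolation=cv2.INTER_CUBIC)
B=cv2.resize(b[170:290,215:345],(260,240),interpolation=cv2.INTER_CUBIC)
M=np.zeros((600,800,3),np.uint8);M[:340,:532]=A;M[340:580,:260]=B
B2=cv2.resize(b[170:290,215:345],None,fx=2,fy=2)
cv2.imwrite('pics/z0.png',M)
for n,im in(('top',a),('scene',b)):
    h=cv2.cvtColor(im,cv2.COLOR_BGR2HSV)
    for nm,lo,hi in(('orange',(5,150,100),(20,255,255)),('red',(0,120,60),(4,255,255)),('blue',(105,100,30),(130,255,255))):
        m=cv2.inRange(h,lo,hi)
        k,_,st,ce=cv2.connectedComponentsWithStats(m)
        print(n,nm,[(st[i].tolist(),ce[i].round(1).tolist()) for i in range(1,k) if 225<ce[i][0]<365 and 165<ce[i][1]<290])
E
```

```text
top orange [([250, 172, 8, 11, 46], [252.9, 176.6])]
top red [([309, 218, 3, 1, 3], [310.0, 218.0]), ([313, 218, 1, 1, 1], [313.0, 218.0]), ([307, 227, 5, 2, 9], [308.8, 227.6])]
top blue []
scene orange [([282, 259, 15, 22, 159], [288.4, 269.0]), ([296, 273, 1, 2, 2], [296.0, 273.5])]
scene red [([262, 202, 4, 3, 10], [263.5, 203.0]), ([318, 281, 13, 14, 141], [323.8, 287.2])]
scene blue [([333, 241, 3, 3, 6], [333.8, 242.0])]
```

View pics/z0.png

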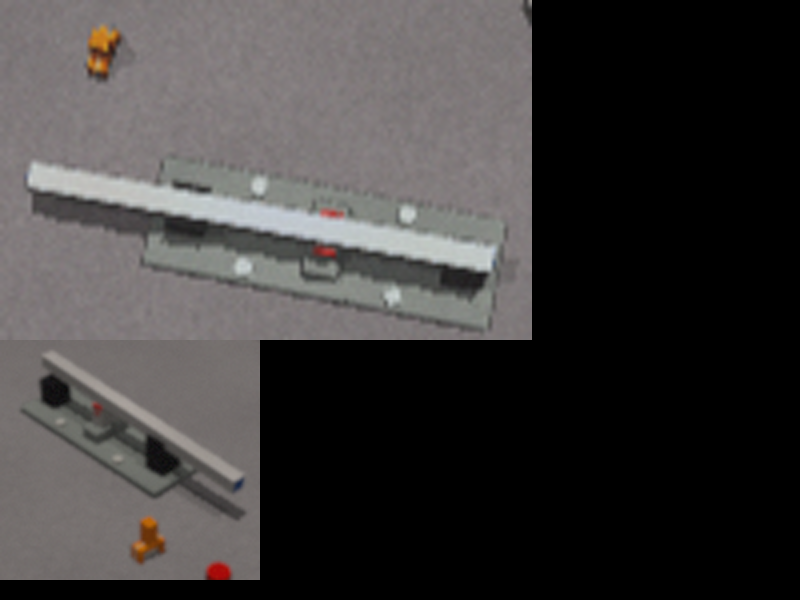

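The zoom shows the plate corners at crop (162,157),(503,219),(490,328),(143,263), and the bar top from (30,175) to (490,257). The red cheeks are at (332,213)/(326,250), and the saddle lies around (102,50).

```bash
python3 - <<'E'
from h import *
t=grab('top');s=grab('scene');w=grab('wrist','w0.png')
f=lambda u:(228+u[0]/4-.4,165+u[1]/4-.4)
g=lambda u:(215+u[0]/2-.25,170+(u[1]-340)/2-.25)
C=np.array([plane(t,f(u),.012) for u in((162,157),(503,219),(490,328),(143,263))])
c=C.mean(0);d=(C[0]+C[3]-C[1]-C[2])/2
print('stand',C.round(3).tolist(),c.round(4),np.linalg.norm(d),np.degrees(np.arctan2(d[1],d[0])))
r=plane(t,((310+308.8)/2,(218+227.6)/2),.063);print('fulcrum red',r)
print('bar ends',plane(t,f((30,175)),.058),plane(t,f((490,257)),.09))
print('saddle',tri((t,s),((254,177.5),(289,268))),plane(t,(252.9,176.6),.02), plane(s,(288.4,269),.02))
print('saddle top tri',tri((t,s),(f((103,38)),g((149,520)))))
print('plug tri',tri((t,s),(f((30,175)),(333.8,241))))
print(w['xyz'],w['orientation'],w['camera_matrix'].tolist(), R.from_quat(w['orientation']).as_matrix().round(3).tolist())
st=telemetry.get_state(); T=R.from_quat(st['tcp_rot']); print(T.as_matrix().round(3).tolist(), T.inv().apply(w['xyz']-st['eef_pos']))
E
```

```text
stand [[0.555, 0.027, 0.012], [0.509, -0.245, 0.012], [0.422, -0.234, 0.012], [0.47, 0.04, 0.012]] [ 0.4891 -0.1029  0.012 ] 0.277610014494686 80.30284299363385
fulcrum red [ 0.4887918  -0.10268378  0.063     ]
bar ends [0.5310901  0.12674517 0.058     ] [ 0.46858689 -0.222697    0.09      ]
saddle (array([0.6378087 , 0.07484301, 0.02474609]), [np.float64(0.0010770546280079044), np.float64(0.0010770546280078931)]) [0.64252017 0.07796164 0.02      ] [0.63655389 0.07366323 0.02      ]
saddle top tri (array([0.64109652, 0.07593924, 0.05241574]), [np.float64(0.0023342104337332817), np.float64(0.0023342104337332474)])
plug tri (array([0.5306385 , 0.12741082, 0.05844911]), [np.float64(0.0008134503579754035), np.float64(0.0008134503579754068)])
[0.19300067 0.65051955 0.37335791] [0.82361017 0.54820604 0.07972237 0.12157621] [[332.1086210771998, 0.0, 273.6782433535915], [0.0, 332.1086210771998, 205.72716613136882], [0.0, 0.0, 1.0]] [[0.386, 0.884, 0.265], [0.922, -0.369, -0.113], [-0.002, 0.288, -0.958]]
[[-0.922, 0.386, -0.001], [0.386, 0.922, -0.001], [0.0, -0.001, -1.0]] [ 0.0733512  -0.00029338 -0.14267151]
```

```bash
python3 inch.py '[[-0.05,-0.035,0,0,0,0.15,0],[-0.1,-0.07,0,0,0,0.3,0],[-0.15,-0.105,0,0,0,0.45,0],[-0.2,-0.14,0,0,0,0.6,0],[-0.25,-0.175,0,0,0,0.75,0],[-0.3,-0.21,0,0,0,0.9,0],[-0.35,-0.25,0.01,0,0,1.05,0],[-0.4,-0.285,0.02,0,0,1.2,0],[-0.432,-0.313,0.03,0,0,1.344,0],[-0.432,-0.313,0.03,0,0,1.344,0]]'
python3 - <<'E'
from h import *
w=grab('wrist','w1.png');s=telemetry.get_state();print(s['eef_pos'],s['tcp_rot'],s['contact_force'],s['time'])
E
```

```text
time: 1.5
eef_pos: [0.5388, 0.1642, 0.2002]
tcp_rot: [0.766, 0.643, -0.001, -0.0]
contact_force: [-0.2, 1.0, 0.4]
opening: -0.003
finger_force: 0.0
[0.53838182 0.1658323  0.20073804] [ 7.65188557e-01  6.43805828e-01 -4.60209721e-04 -5.62043481e-04] [-0.39588495  0.88748498 -0.04214735] 1.55
```

View pics/w1.png

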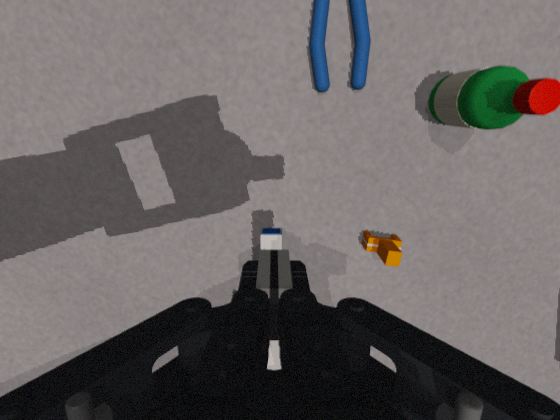

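The wrist view shows the blue plug at (271,231) in front of the shut fingers, the saddle lying to the right at (383,247), and pliers and oil well clear. Next I place the bar end and work out the approach.

```bash
cat >> h.py <<'E'
def blob(c,lo,hi,box,amin=3):
    x0,y0,x1,y1=box;h=cv2.cvtColor(c['pixels'],cv2.COLOR_RGB2HSV);m=np.zeros(h.shape[:2],np.uint8)
    m[y0:y1,x0:x1]=cv2.inRange(h,lo,hi)[y0:y1,x0:x1]
    k,_,st,ce=cv2.connectedComponentsWithStats(m);i=1+np.argmax(st[1:,4]) if k>1 else None
    return None if i is None else (ce[i],st[i],m)
def frame():
    s=telemetry.get_state();return np.array(s['eef_pos']),R.from_quat(s['tcp_rot'])
E
python3 - <<'E'
from h import *
w=grab('wrist');s=grab('scene','s1.png')
a=blob(w,(100,100,30),(130,255,255),(250,200,300,270));b=blob(s,(105,100,30),(130,255,255),(320,230,345,255))
print(a[:2],b and b[:2])
P=tri((w,s),(a[0],b[0]));print('plug',P);p,T=frame();print('tool delta',T.inv().apply(P[0]-p))
im=s['pixels']; gx=im.astype(int).sum(2)
# bar -y end in scene
print(proj(s,[.4686,-.2227,.09]),proj(s,[.4686,-.2227,.08]))
E
```

```text
(array([271.58095238, 232.52380952]), array([263, 230,  18,   6, 105], dtype=int32)) (array([334., 242.]), array([333, 241,   3,   3,   7], dtype=int32))
plug (array([0.52926512, 0.12770539, 0.05513081]), [np.float64(0.0006943428554797971), np.float64(0.0006943428554799273)])
tool delta [-0.04085305 -0.00192551  0.1463747 ]
[237.64116078 176.32315806] [237.86148425 179.39384013]
```

```bash
python3 - <<'E'
import cv2
b=cv2.imread('pics/s1.png');cv2.imwrite('pics/s1z.png',cv2.resize(b[165:265,215:345],(780,600),interpolation=cv2.INTER_CUBIC))
E
```

```text
(no output)
```

View pics/s1z.png

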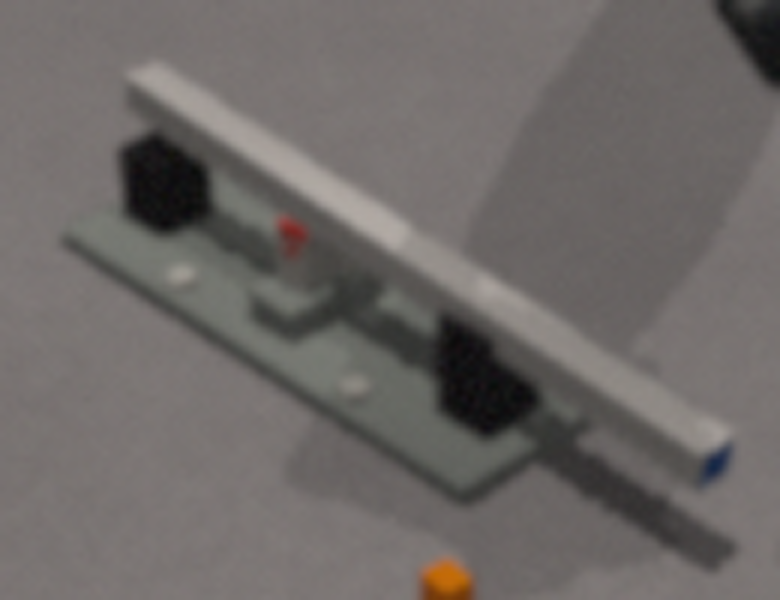

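```bash
python3 inch.py '[[0,-0.001,0.05,0,0,0,0],[0,-0.002,0.1,0,0,0,0],[0,-0.002,0.14,0,0,0,0],[0,-0.002,0.158,0,0,0,0],[-0.015,-0.002,0.158,0,0,0,0],[-0.025,-0.002,0.158,0,0,0,0],[-0.03,-0.002,0.158,0,0,0,0],[-0.038,-0.002,0.158,0,0,0,0],[-0.042,-0.002,0.158,0,0,0,0],[-0.03,-0.002,0.158,0,0,0,0]]'
cat >> h.py <<'E'
F=np.array([.489,-.103,0]);YH=np.array([.168,.9858,0])
def tilt():
    s=cams.read_camera('scene');b=blob(s,(105,100,25),(130,255,255),(215,165,350,262))
    if b is None: print('no plug');return
    o,d=ray(s,b[0]);Z=np.array([0,0,1.])
    y,z,_=np.linalg.solve(np.c_[YH,Z,-d],o-F);p,T=frame();st=telemetry.get_state()
    print('plug px',b[0].round(1),b[1][4],'y %.4f z %.4f'%(y,z),'tcp y %.4f'%((p-F)@YH),p.round(4),'t %.2f'%st['time'])
E
python3 -c "from h import *;tilt()"
```

```text
time: 2.9
eef_pos: [0.5323, 0.1373, 0.0449]
tcp_rot: [0.765, 0.644, 0.001, 0.001]
contact_force: [0.3, -0.1, 0.4]
opening: 0.001
finger_force: 0.0
plug px [330.3 239.5] 12 y 0.2231 z 0.0553 tcp y 0.2455 [0.5322 0.1387 0.0445] t 2.95
```

```bash
python3 inch.py '[[-0.012,0,0,0,0,0,0],[-0.017,0,0,0,0,0,0],[-0.017,0,0,0,0,0,0],[-0.005,0,0,0,0,0,0],[-0.005,0,0,0,0,0,0]]' | grep force
python3 -c "from h import *;tilt()"
```

```text
contact_force: [-0.5, -0.1, 0.1]
finger_force: 0.0
plug px [328.2 237.9] 10 y 0.2164 z 0.0564 tcp y 0.2394 [0.5299 0.1328 0.0428] t 3.62
```

```bash
python3 inch.py '[[-0.012,0,0,0,0,0,0],[-0.017,0,0,0,0,0,0],[-0.017,0,0,0,0,0,0],[-0.005,0,0,0,0,0,0],[-0.005,0,0,0,0,0,0]]' | grep force
python3 -c "from h import *;tilt()"
```

```text
contact_force: [-0.4, -0.2, -0.5]
finger_force: 0.0
plug px [326.  236.8] 10 y 0.2097 z 0.0560 tcp y 0.2346 [0.5295 0.1281 0.0432] t 4.30
```

```bash
python3 inch.py '[[-0.012,0,0,0,0,0,0],[-0.017,0,0,0,0,0,0],[-0.017,0,0,0,0,0,0],[-0.005,0,0,0,0,0,0],[-0.005,0,0,0,0,0,0]]' | grep force
python3 -c "from h import *;tilt()"
```

```text
contact_force: [-0.4, -0.2, 0.1]
finger_force: 0.0
plug px [324.5 235.8] 13 y 0.2051 z 0.0563 tcp y 0.2296 [0.5286 0.1232 0.0432] t 4.97
```

```bash
python3 inch.py '[[-0.012,0,0,0,0,0,0],[-0.017,0,0,0,0,0,0],[-0.017,0,0,0,0,0,0],[-0.005,0,0,0,0,0,0],[-0.005,0,0,0,0,0,0]]' | grep force
python3 -c "from h import *;tilt()"
```

```text
contact_force: [0.2, -0.6, -0.4]
finger_force: 0.0
plug px [323.  234.5] 10 y 0.2002 z 0.0576 tcp y 0.2246 [0.5278 0.1183 0.0432] t 5.65
```

```bash
python3 inch.py '[[-0.012,0,0,0,0,0,0],[-0.017,0,0,0,0,0,0],[-0.017,0,0,0,0,0,0],[-0.005,0,0,0,0,0,0],[-0.005,0,0,0,0,0,0]]' | grep force
python3 -c "from h import *;tilt()"
```

```text
contact_force: [0.1, -0.1, 0.2]
finger_force: 0.0
plug px [321.2 233.7] 11 y 0.1945 z 0.0569 tcp y 0.2196 [0.5269 0.1133 0.0432] t 6.33
```

```bash
python3 inch.py '[[-0.012,0,0,0,0,0,0],[-0.017,0,0,0,0,0,0],[-0.017,0,0,0,0,0,0],[-0.005,0,0,0,0,0,0],[-0.005,0,0,0,0,0,0]]' | grep force
python3 -c "from h import *;tilt()"
```

```text
contact_force: [-0.0, 1.0, 0.0]
finger_force: 0.0
plug px [319.6 233. ] 13 y 0.1895 z 0.0564 tcp y 0.2146 [0.5261 0.1084 0.0432] t 7.00
```

```bash
python3 inch.py '[[-0.012,0,0,0,0,0,0],[-0.017,0,0,0,0,0,0],[-0.017,0,0,0,0,0,0],[-0.005,0,0,0,0,0,0],[-0.005,0,0,0,0,0,0]]' | grep force
python3 -c "from h import *;tilt()"
```

```text
contact_force: [0.2, -0.1, -0.3]
finger_force: 0.0
no plug
```

```bash
python3 inch.py '[[-0.012,0,0,0,0,0,0],[-0.017,0,0,0,0,0,0],[-0.017,0,0,0,0,0,0],[-0.005,0,0,0,0,0,0],[-0.005,0,0,0,0,0,0]]' | grep force
python3 -c "from h import *;tilt()"
```

```text
contact_force: [0.1, 0.2, 0.5]
finger_force: 0.0
no plug
```

```bash
python3 - <<'E'
from h import *
s=grab('scene','s2.png');b=cv2.imread('pics/s2.png');cv2.imwrite('pics/s2z.png',cv2.resize(b[165:265,215:345],(780,600),interpolation=cv2.INTER_CUBIC))
for z in(.0564,.07):print(proj(s,F+YH*.1795+[0,0,z]))
E
```

```text
[316.4845068  231.20147988]
[316.76858735 226.68245313]
```

View pics/s2z.png

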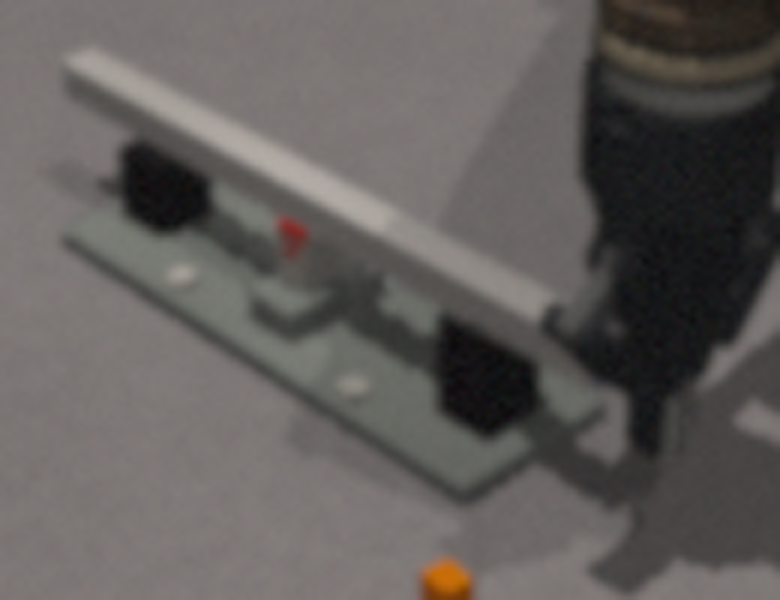

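The crop shows the bar still leaning on the low rest, with its +y end hidden by the gripper (from about crop (560,310)). I'll measure the lean from the bar's far top edge instead.

```bash
cat >> h.py <<'E'
def lean():
    s=cams.read_camera('scene');g=cv2.GaussianBlur(s['pixels'].astype(np.float32).mean(2),(0,0),.8)
    XH=np.array([YH[1],-YH[0],0]);O=F-.01*XH;Q=[]
    for u in range(236,296):
        # predicted row of far top edge if level
        best=[proj(s,O+y*YH+[0,0,.08]) for y in np.linspace(-.25,.15,81)]
        v0=int(round(min(best,key=lambda q:abs(q[0]-u))[1]));c=g[v0-10:v0+11,u];d=np.diff(c);k=int(np.argmax(d))
        if d[k]<6 or k in(0,19): continue
        e=(d[k-1]-d[k+1])/(2*(d[k-1]-2*d[k]+d[k+1])) if 0<k<19 else 0
        o,r=ray(s,(u,v0-10+k+.5+e));Q.append(np.linalg.solve(np.c_[YH,[0,0,1.],-r],o-O)[:2])
    Q=np.array(Q);p=np.polyfit(Q[:,0],Q[:,1],1)
    for _ in range(3):
        k=abs(np.polyval(p,Q[:,0])-Q[:,1])<.0025;p=np.polyfit(Q[k,0],Q[k,1],1)
    y,T=frame();print('lean %.4f z(0) %.4f n %d/%d'%(-p[0],p[1],k.sum(),len(Q)),'y %.3f..%.3f'%(Q[k,0].min(),Q[k,0].max()),'tcp y %.4f'%((y-F)@YH),'t %.2f'%telemetry.get_state()['time'])
E
python3 -c "from h import *;lean()"
```

```text
lean 0.0320 z(0) 0.0816 n 60/60 y -0.142..0.097 tcp y 0.2044 t 8.45
```

```bash
sed -i "s/def lean():/def lean(pic=None):/; s/    s=cams.read_camera('scene');g=/    s=cams.read_camera('scene')\n    if pic: s['pixels']=cv2.imread(pic)[:,:,::-1]\n    g=/" h.py
python3 -c "
from h import *
for f in('scene0','s1','s2'):lean('pics/%s.png'%f)
t=grab('top','t2.png')"
```

```text
lean 0.0771 z(0) 0.0826 n 55/60 y -0.118..0.097 tcp y 0.2043 t 8.50
lean 0.0787 z(0) 0.0825 n 55/60 y -0.118..0.097 tcp y 0.2043 t 8.55
lean -0.0122 z(0) 0.0816 n 60/60 y -0.142..0.097 tcp y 0.2043 t 8.60
```

```bash
python3 -c "
from h import *
for i in range(6):lean()"
```

```text
lean -0.0299 z(0) 0.0818 n 56/56 y -0.143..0.096 tcp y 0.2043 t 8.70
lean -0.0341 z(0) 0.0818 n 59/59 y -0.143..0.096 tcp y 0.2042 t 8.75
lean -0.0183 z(0) 0.0817 n 59/59 y -0.143..0.096 tcp y 0.2043 t 8.80
lean 0.0157 z(0) 0.0816 n 60/60 y -0.142..0.097 tcp y 0.2043 t 8.85
lean 0.0500 z(0) 0.0817 n 60/60 y -0.142..0.097 tcp y 0.2043 t 8.90
lean 0.0559 z(0) 0.0817 n 60/60 y -0.141..0.097 tcp y 0.2043 t 8.95
```

The bar is tipping and rocking freely, so I'll let it settle.

```bash
python3 inch.py '[[0,0,0,0,0,0,0],[0,0,0,0,0,0,0],[0,0,0,0,0,0,0],[0,0,0,0,0,0,0],[0,0,0,0,0,0,0],[0,0,0,0,0,0,0],[0,0,0,0,0,0,0],[0,0,0,0,0,0,0]]' | grep cont
python3 -c "
from h import *
for i in range(8):lean()"
```

```text
contact_force: [-0.3, -0.3, 0.0]
lean 0.0296 z(0) 0.0816 n 60/60 y -0.142..0.097 tcp y 0.2044 t 10.00
lean 0.0055 z(0) 0.0815 n 59/59 y -0.142..0.097 tcp y 0.2044 t 10.05
lean -0.0021 z(0) 0.0816 n 56/56 y -0.142..0.097 tcp y 0.2044 t 10.10
lean 0.0098 z(0) 0.0815 n 60/60 y -0.142..0.097 tcp y 0.2044 t 10.15
lean 0.0333 z(0) 0.0815 n 59/59 y -0.142..0.097 tcp y 0.2044 t 10.20
lean 0.0355 z(0) 0.0816 n 59/59 y -0.142..0.097 tcp y 0.2044 t 10.25
lean 0.0151 z(0) 0.0815 n 60/60 y -0.142..0.097 tcp y 0.2044 t 10.30
lean 0.0030 z(0) 0.0816 n 57/57 y -0.142..0.097 tcp y 0.2044 t 10.35
```

```bash
python3 inch.py '[[0,0,0,0,0,0,0],[0,0,0,0,0,0,0],[0,0,0,0,0,0,0],[0,0,0,0,0,0,0],[0,0,0,0,0,0,0],[0,0,0,0,0,0,0],[0,0,0,0,0,0,0],[0,0,0,0,0,0,0],[0,0,0,0,0,0,0],[0,0,0,0,0,0,0]]' | grep cont
python3 -c "
from h import *
for i in range(6):lean()"
```

```text
contact_force: [0.1, -0.1, -0.4]
lean 0.0215 z(0) 0.0815 n 60/60 y -0.142..0.097 tcp y 0.2044 t 11.65
lean 0.0246 z(0) 0.0815 n 59/59 y -0.142..0.097 tcp y 0.2044 t 11.70
lean 0.0222 z(0) 0.0815 n 59/59 y -0.142..0.097 tcp y 0.2044 t 11.75
lean 0.0217 z(0) 0.0815 n 60/60 y -0.142..0.097 tcp y 0.2044 t 11.80
lean 0.0246 z(0) 0.0815 n 60/60 y -0.142..0.097 tcp y 0.2044 t 11.85
lean 0.0214 z(0) 0.0815 n 58/58 y -0.142..0.097 tcp y 0.2044 t 11.90
```

The bar has settled level. The lean reads about 0.022 with this fit's bias, and the rocking asymmetry puts the balance point about 2 mm from the fulcrum centre, which is good. Now I back off and measure the saddle.

```bash
python3 inch.py '[[0.02,0,0,0,0,0,0],[0.03,0,-0.05,0,0,0,0],[0.03,0,-0.1,0,0,0,0],[0.03,0.04,-0.12,0,0,0,0],[0.03,0.06,-0.12,0,0,0,0],[0.03,0.06,-0.12,0,0,0,0],[0.03,0.06,-0.12,0,0,0,0]]' | grep -v rot
python3 - <<'E'
from h import *;import pickle
lean();w=grab('wrist','w3.png');pickle.dump(w,open('w3.pkl','wb'))
b=cv2.imread('pics/w3.png');r=blob(w,(5,130,80),(22,255,255),(280,100,560,420));x,y,ww,hh,_=r[1];print(r[:2])
x0,y0=max(x-20,0),max(y-20,0);print('crop org',x0,y0,'x6');cv2.imwrite('pics/w3z.png',cv2.resize(b[y0:y0+100,x0:x0+130],(780,600),interpolation=cv2.INTER_CUBIC))
E
```

```text
time: 12.78
eef_pos: [0.5875, 0.1185, 0.1622]
contact_force: [0.5, -0.5, 0.3]
opening: 0.0
finger_force: 0.0
lean 0.0210 z(0) 0.0816 n 60/60 y -0.142..0.097 tcp y 0.2348 t 12.82
(array([339.69724771, 228.26503568]), array([317, 210,  43,  39, 981], dtype=int32))
crop org 297 190 x6
```

View pics/w3z.png

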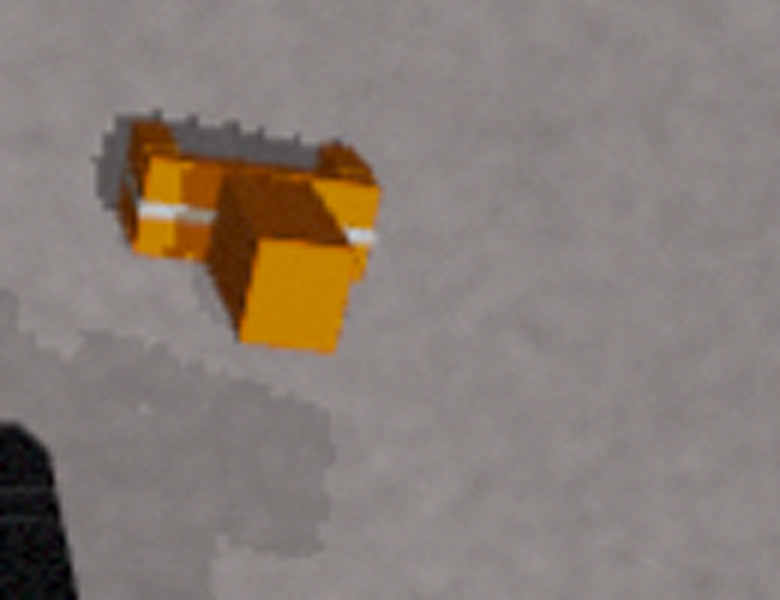

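Tab top corners at crop (262,240),(352,247),(336,352),(240,342); the roof's white line runs (138,208) to (378,236). Now a second viewpoint for height.

```bash
python3 inch.py '[[0,0.04,0,0,0,0,0],[0,0.08,0,0,0,0,0],[0,0.1,0,0,0,0,0],[0,0.1,0,0,0,0,0],[0,0.1,0,0,0,0,0]]' | grep -v rot
cat > sad.py <<'E'
from h import *;import pickle
w1=pickle.load(open('w3.pkl','rb'));w2=grab('wrist','w4.png');pickle.dump(w2,open('w4.pkl','wb'))
def top(w):
    h=cv2.cvtColor(cv2.resize(w['pixels'],None,fx=4,fy=4,interpolation=cv2.INTER_CUBIC),cv2.COLOR_RGB2HSV)
    m=cv2.inRange(h,(5,150,185),(24,255,255));m=cv2.morphologyEx(m,cv2.MORPH_OPEN,np.ones((33,33)))
    cs,_=cv2.findContours(m,cv2.RETR_EXTERNAL,cv2.CHAIN_APPROX_NONE)
    c=max(cs,key=cv2.contourArea);r=cv2.minAreaRect(c)
    print(r,cv2.contourArea(c)/16,len(cs));f=lambda q:(np.array(q)+.5)/4-.5
    return f(r[0]),np.array([f(q) for q in cv2.boxPoints(r)])
(a,A),(b,B)=top(w1),top(w2)
hand=np.array([(262,240),(352,247),(336,352),(240,342)])/6+[297,190]-.42
print('hand centre',hand.mean(0),a);print(A.round(1).tolist(),B.round(1).tolist())
P,e=tri((w1,w2),(a,b));print('tab top',P,e,'with hand',tri((w1,w2),(hand.mean(0),b)))
p,T=frame()
for w,C in((w1,A),(w1,hand),(w2,B)):
    Q=np.array([plane(w,q,P[2])[:2] for q in C]);E=np.roll(Q,-1,0)-Q
    print([(round(1e3*np.linalg.norm(d),1),round(np.degrees(np.arctan2(d[1],d[0]))%180,1)) for d in E])
print('tool yaws x,y',[np.degrees(np.arctan2(*T.as_matrix()[1::-1,i])) for i in(0,1)]);print('delta tool',T.inv().apply(P-p),p)
E
python3 sad.py
```

```text
time: 13.5
eef_pos: [0.6861, 0.1012, 0.1628]
contact_force: [-1.1, 0.2, -0.3]
opening: 0.0
finger_force: 0.0
((1386.5, 958.0), (64.0, 61.0), 90.0) 227.28125 1Traceback (most recent call last):
  File "sad.py", line 10, in <module>
    (a,A),(b,B)=top(w1),top(w2)
                        ~~~^^^^
  File "sad.py", line 7, in top
    c=max(cs,key=cv2.contourArea);r=cv2.minAreaRect(c)
ValueError: max() iterable argument is empty
```

```bash
python3 - <<'E'
from h import *
b=cv2.imread('pics/w4.png');h=cv2.cvtColor(b,cv2.COLOR_BGR2HSV);m=cv2.inRange(h,(5,130,60),(24,255,255))
k,_,st,ce=cv2.connectedComponentsWithStats(m);i=1+np.argmax(st[1:,4]);x,y=st[i][:2];print(st[i]);x0,y0=x-20,y-20
print(x0,y0);cv2.imwrite('pics/w4z.png',cv2.resize(b[y0:y0+100,x0:x0+130],(780,600),interpolation=cv2.INTER_CUBIC))
E
```

```text
[210 209  42  39 946]
190 189
```

View pics/w4z.png

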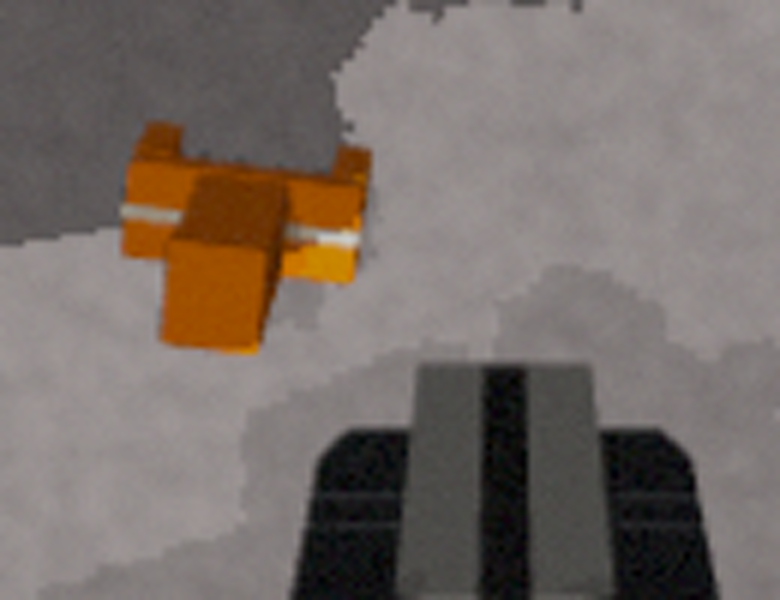

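In the second view the tab top corners are at crop (174,238),(268,244),(258,351),(162,343); the roof line runs (125,212) to (358,240).

```bash
cat > sad.py <<'E'
from h import *;import pickle
w1,w2=[pickle.load(open(f,'rb')) for f in('w3.pkl','w4.pkl')]
f=lambda c,o:np.array(c)/6+o-.42
A=f([(262,240),(352,247),(336,352),(240,342)],[297,190]);B=f([(174,238),(268,244),(258,351),(162,343)],[190,189])
C=np.array([tri((w1,w2),(a,b))[0] for a,b in zip(A,B)]);P=C.mean(0);print(C.round(4).tolist(),'tab top',P)
p,T=frame();L=T.inv().apply(C-p);print('tool rel',L.mean(0),p)
for w,q in((w1,A),(w2,B)):
    Q=T.inv().apply([plane(w,u,.05) for u in q]);E=np.roll(Q,-1,0)-Q
    print([(round(1e3*np.hypot(*d[:2]),1),round(np.degrees(np.arctan2(d[1],d[0]))%180,1)) for d in E], T.inv().apply(np.mean([plane(w,u,.05) for u in q],0)-p))
for w,o,q in((w1,[297,190],[(138,209),(378,237)]),(w2,[190,189],[(122,212),(360,240)])):
    d=T.inv().apply(np.diff([plane(w,u,.02) for u in f(q,o)],axis=0)[0]);print('roof',np.linalg.norm(d),np.degrees(np.arctan2(d[1],d[0])), T.inv().apply(np.mean([plane(w,u,.02) for u in f(q,o)],0)-p))
print(np.degrees(np.arctan2(*T.as_matrix()[1::-1,0])))
E
python3 sad.py
```

```text
[[0.6369, 0.0853, 0.0489], [0.6493, 0.0817, 0.0477], [0.6451, 0.0673, 0.0498], [0.6321, 0.0707, 0.0495]] tab top [0.64086137 0.07623754 0.04897169]
tool rel [-0.03218403 -0.04018823  0.11405992] [0.68605908 0.10117108 0.16297194]
[(np.float64(12.4), np.float64(94.6)), (np.float64(15.6), np.float64(4.1)), (np.float64(13.5), np.float64(96.3)), (np.float64(15.3), np.float64(8.2))] [-0.03198973 -0.04042123  0.11303189]
[(np.float64(12.9), np.float64(93.9)), (np.float64(16.0), np.float64(6.9)), (np.float64(13.4), np.float64(95.1)), (np.float64(15.8), np.float64(8.8))] [-0.03157353 -0.04002331  0.11303128]
roof 0.0370652810374922 96.94947285774603 [-0.03248813 -0.04013798  0.14303162]
roof 0.03644361077468304 97.11689765946002 [-0.03262523 -0.04032706  0.1430319 ]
80.2836964326507
```

```bash
python3 inch.py '[[-0.02,-0.025,0,0,0,0.06,0.5],[-0.032,-0.04,0,0,0,0.115,0.5],[-0.032,-0.04,0.03,0,0,0.115,0.5],[-0.032,-0.04,0.07,0,0,0.115,0.5],[-0.032,-0.04,0.105,0,0,0.115,0.5],[-0.032,-0.04,0.125,0,0,0.115,0.5],[-0.032,-0.04,0.135,0,0,0.115,0.5],[-0.032,-0.04,0.139,0,0,0.115,0.5],[-0.032,-0.04,0.139,0,0,0.115,0.5]]' 20
python3 -c "from h import *;lean()"
```

```text
time: 14.68
eef_pos: [0.6432, 0.076, 0.0254]
tcp_rot: [0.8, 0.6, 0.001, 0.001]
contact_force: [-0.0, 0.2, 0.1]
opening: 0.504
finger_force: 0.0
lean 0.0023 z(0) 0.0835 n 27/57 y -0.142..0.079 tcp y 0.2024 t 14.72
```

```bash
python3 inch.py '[[0,0,0,0,0,0,0.2],[0,0,0,0,0,0,0.1],[0,0,0,0,0,0,0],[0,0,0,0,0,0,0],[0,0,0,0,0,0,0]]' 20
python3 inch.py '[[0,0,-0.01,0,0,0,0],[0,0,-0.04,0,0,0,0],[0,0,-0.08,0,0,0,0],[0,0,-0.12,0,0,0,0],[0,0,-0.12,0,0,0,0],[0,0,-0.12,0,0,0,0]]'
python3 - <<'E'
from h import *
w=grab('wrist','w5.png')
b=cv2.imread('pics/w5.png');s=grab('scene','s5.png');c=cv2.imread('pics/s5.png')
M=np.zeros((600,800,3),np.uint8);M[:300,:400]=b[140:290,180:380].repeat(2,0).repeat(2,1);M[300:,:400]=cv2.resize(b,(400,300))
M[:450,400:]=cv2.resize(c[120:270,200:333],(400,450),interpolation=cv2.INTER_CUBIC);cv2.imwrite('pics/m5.png',M)
lean();print(frame()[0])
E
```

```text
time: 15.35
eef_pos: [0.643, 0.076, 0.0252]
tcp_rot: [0.8, 0.6, 0.001, 0.0]
contact_force: [-0.3, 0.3, 5.7]
opening: 0.162
finger_force: 23.6
time: 16.1
eef_pos: [0.6415, 0.076, 0.1432]
tcp_rot: [0.8, 0.6, -0.001, -0.001]
contact_force: [0.1, -0.7, -1.3]
opening: 0.155
finger_force: 22.9
lean 0.0183 z(0) 0.0819 n 29/40 y -0.142..-0.017 tcp y 0.2020 t 16.25
[0.64104824 0.07602757 0.14189734]
```

View pics/m5.png

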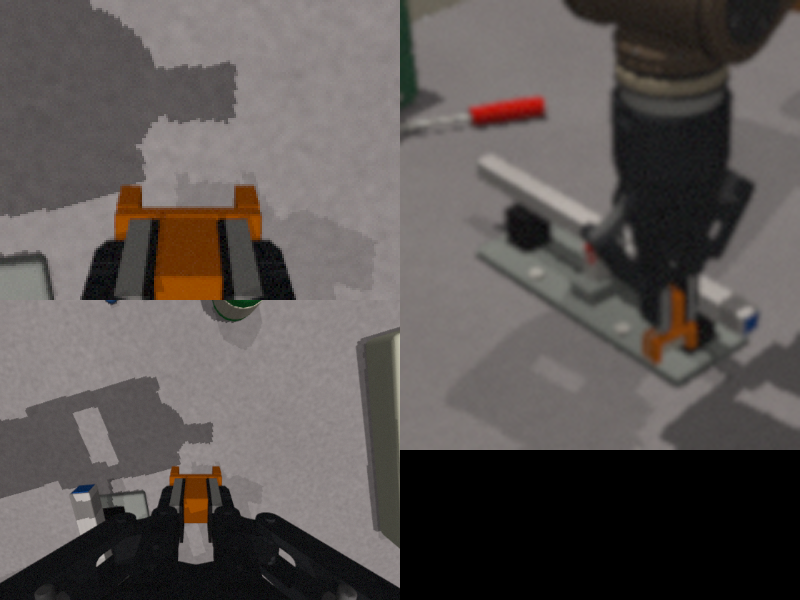

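The saddle is held square and centred, its legs down. The bar is still level. Now I carry it past the fulcrum to locate the fulcrum with the wrist camera.

```bash
python3 inch.py '[[-0.03,-0.01,-0.03,0,0,-0.03,0],[-0.08,-0.03,-0.04,0,0,-0.06,0],[-0.13,-0.047,-0.04,0,0,-0.09,0],[-0.18,-0.065,-0.04,0,0,-0.115,0],[-0.225,-0.08,-0.04,0,0,-0.115,0],[-0.254,-0.091,-0.04,0,0,-0.115,0],[-0.254,-0.091,-0.04,0,0,-0.115,0],[-0.254,-0.091,-0.04,0,0,-0.115,0]]'
python3 - <<'E'
from h import *;import pickle
w=grab('wrist','w6.png');pickle.dump(w,open('w6.pkl','wb'));print(frame()[0],frame()[1].as_matrix().round(3).tolist())
h=cv2.cvtColor(w['pixels'],cv2.COLOR_RGB2HSV);m=cv2.inRange(h,(0,110,50),(4,255,255))|cv2.inRange(h,(175,110,50),(180,255,255))
k,_,st,ce=cv2.connectedComponentsWithStats(m)
print([(st[i].tolist(),ce[i].round(1).tolist(),plane(w,ce[i],.063).round(4).tolist()) for i in range(1,k) if st[i][4]>8])
print('pred fulcrum px',proj(w,F+[0,0,.06]))
E
```

```text
time: 17.25
eef_pos: [0.4837, -0.1417, 0.1836]
tcp_rot: [0.765, 0.644, -0.0, -0.001]
contact_force: [0.1, -0.5, -0.2]
opening: 0.16
finger_force: 22.9
[ 0.4839013  -0.14146409  0.18377723] [[0.169, 0.986, -0.001], [0.986, -0.169, 0.001], [0.001, -0.001, -1.0]]
[([250, 141, 6, 22, 127], [252.6, 151.4], [0.4736, -0.1008, 0.063]), ([287, 141, 6, 23, 113], [289.2, 151.9], [0.502, -0.1061, 0.063])]
pred fulcrum px [272.33886891 150.39664823]
```

View pics/w6.png

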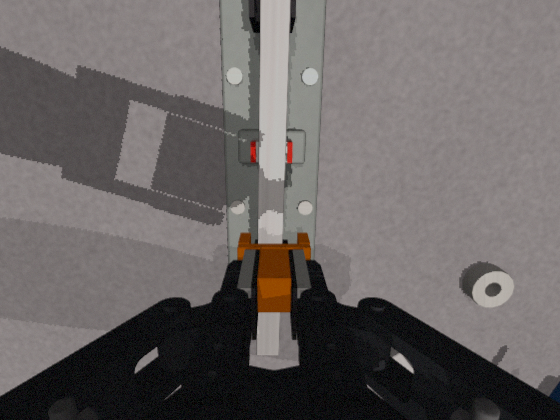

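The view shows the red cheeks at (252.6,151.4) and (289.2,151.9), the bar between them, four bolts, and the saddle with its legs along both sides at columns 245 to 303. I'll compute the last shift to the seat.

```bash
python3 - <<'E'
from h import *;import pickle
w=pickle.load(open('w6.pkl','rb'));t=grab('top');p,T=frame();rel=lambda P:T.inv().apply(np.asarray(P)-p).round(4)
print('tri cheeks',tri((w,t),((270.9,151.6),(309.4,222.8))))
h=cv2.cvtColor(w['pixels'],cv2.COLOR_RGB2HSV)
m=cv2.inRange(h,(0,110,50),(4,255,255))|cv2.inRange(h,(175,110,50),(180,255,255));ys,xs=np.nonzero(m)
print('cheek rel',[rel(plane(w,u,.063)) for u in((252.6,151.4),(289.2,151.9))])
print('bolts rel',[rel(plane(w,u,.014)) for u in((235,76),(310,76),(237,207),(305,208))])
g=w['pixels'].astype(float)
for r in(100,120,185):print(r,g[r,248:296].mean(1).astype(int).tolist())
mo=cv2.inRange(h,(5,130,60),(24,255,255))
for u in(243,244,245,248,260,274,290,303):
    q=np.nonzero(mo[225:320,u])[0]+225;print(u,q.min() if len(q) else None,q.max() if len(q) else None,end='; ')
for r in(238,243,248,252):
    q=np.nonzero(mo[r])[0];print(r,q.min(),q.max(),[rel(plane(w,(x,r),p[2]-.005)) for x in(q.min(),q.max())])
print([int(v) for v in h[228:275,256,2]])
E
```

```text
tri cheeks (array([ 0.48795285, -0.10245182,  0.0692753 ]), [np.float64(0.0001212961327196742), np.float64(0.00012129613271961911)])
cheek rel [array([ 0.0382, -0.0171,  0.1209]), array([0.0378, 0.0119, 0.1209])]
bolts rel [array([ 0.0978, -0.0344,  0.17  ]), array([0.0977, 0.0316, 0.1699]), array([-0.0227, -0.0366,  0.1699]), array([-0.0237,  0.0303,  0.1699])]
100 [137, 98, 91, 88, 89, 90, 91, 88, 91, 91, 91, 138, 181, 186, 185, 184, 186, 184, 184, 184, 183, 183, 182, 182, 183, 184, 185, 185, 187, 184, 186, 185, 185, 185, 185, 185, 184, 186, 177, 126, 120, 126, 130, 139, 142, 142, 144, 142]
120 [93, 90, 90, 88, 88, 89, 91, 92, 88, 90, 79, 153, 182, 189, 184, 184, 186, 185, 185, 185, 183, 184, 182, 183, 185, 184, 186, 185, 185, 187, 186, 186, 187, 186, 184, 186, 184, 184, 134, 122, 123, 140, 143, 142, 142, 144, 142, 143]
185 [87, 87, 87, 86, 89, 86, 87, 88, 90, 86, 97, 120, 125, 124, 122, 121, 124, 121, 120, 118, 119, 120, 124, 124, 122, 124, 123, 123, 124, 123, 122, 122, 123, 123, 124, 119, 75, 64, 63, 83, 107, 107, 89, 84, 131, 136, 138, 139]
243 233 256; 244 233 251; 245 233 249; 248 233 249; 260 244 311; 274 244 311; 290 244 311; 303 233 250; 238 240 308 [array([ 0.0122, -0.0164,  0.005 ]), array([0.0121, 0.0161, 0.005 ])]
243 238 309 [array([ 0.0096, -0.0175,  0.005 ]), array([0.0095, 0.0166, 0.005 ])]
248 237 310 [array([ 0.007 , -0.0181,  0.005 ]), array([0.0069, 0.0172, 0.005 ])]
252 237 310 [array([ 0.0049, -0.0181,  0.005 ]), array([0.0048, 0.0173, 0.005 ])]
[86, 87, 84, 87, 89, 87, 85, 84, 82, 82, 84, 50, 23, 21, 25, 49, 93, 104, 96, 105, 115, 71, 29, 21, 15, 17, 24, 16, 16, 20, 23, 20, 15, 16, 16, 14, 21, 21, 11, 21, 23, 9, 19, 17, 17, 21, 21]
```

```bash
python3 inch.py '[[0.02,-0.001,0,0,0,0.017,0],[0.035,-0.0015,0,0,0,0.017,0],[0.039,-0.0015,0,0,0,0.017,0],[0.039,-0.0015,0.03,0,0,0.017,0],[0.039,-0.0015,0.055,0,0,0.017,0],[0.039,-0.0015,0.066,0,0,0.017,0],[0.039,-0.0015,0.069,0,0,0.017,0],[0.039,-0.0015,0.069,0,0,0.017,0]]'
python3 - <<'E'
from h import *;import pickle
w=grab('wrist','w7.png');p,T=frame();print(p,(p-F)@YH,(p-F)@[YH[1],-YH[0],0])
g=w['pixels'].astype(float).mean(2);h=cv2.cvtColor(w['pixels'],cv2.COLOR_RGB2HSV);mo=cv2.inRange(h,(5,130,60),(24,255,255))
rel=lambda P:T.inv().apply(np.asarray(P)-p).round(4)
for r in range(150,240,20):
    d=np.diff(g[r,230:320]);print(r,230+np.argmax(d)+.5,230+np.argmin(d)+.5,[rel(plane(w,(230+k(d)+.5,r),.08)) for k in(np.argmax,np.argmin)])
for r in(236,240,248):
    q=np.nonzero(mo[r])[0];print(r,len(q) and (q.min(),q.max()))
E
```

```text
time: 18.35
eef_pos: [0.4894, -0.1038, 0.1161]
tcp_rot: [0.77, 0.638, 0.0, 0.001]
contact_force: [0.2, -0.3, -0.9]
opening: 0.159
finger_force: 22.9
[ 0.48950327 -0.10384034  0.11633753] -0.0007438562850360659 0.000637301281650764
150 270.5 290.5 [array([ 0.0505, -0.0019,  0.0363]), array([0.0505, 0.0088, 0.0363])]
170 259.5 290.5 [array([ 0.0396, -0.0079,  0.0363]), array([0.0396, 0.009 , 0.0363])]
190 311.5 290.5 [array([0.0284, 0.0208, 0.0364]), array([0.0284, 0.0091, 0.0363])]
210 312.5 289.5 [array([0.0168, 0.0217, 0.0364]), array([0.0168, 0.0087, 0.0363])]
230 251.5 288.5 [array([ 0.0047, -0.013 ,  0.0363]), array([0.0047, 0.0083, 0.0364])]
236 (np.int64(240), np.int64(307))
240 (np.int64(239), np.int64(308))
248 (np.int64(238), np.int64(310))
```

```bash
python3 inch.py '[[0,-0.0007,0.004,0,0,0,0],[0,-0.0007,0.008,0,0,0,0],[0,-0.0007,0.012,0,0,0,0],[0,-0.0007,0.016,0,0,0,0],[0,-0.0007,0.019,0,0,0,0],[0,-0.0007,0.021,0,0,0,0],[0,-0.0007,0.021,0,0,0,0]]'
python3 -c "from h import *;[lean() for i in range(3)];print(telemetry.get_state()['contact_force'],frame()[0])"
```

```text
time: 19.27
eef_pos: [0.488, -0.1033, 0.0941]
tcp_rot: [0.77, 0.638, -0.0, -0.0]
contact_force: [0.1, -0.1, 0.2]
opening: 0.159
finger_force: 22.9
lean -0.0694 z(0) 0.0735 n 19/46 y -0.005..0.097 tcp y -0.0005 t 19.32
lean -0.0678 z(0) 0.0737 n 19/48 y -0.009..0.097 tcp y -0.0005 t 19.38
lean -0.0600 z(0) 0.0742 n 18/45 y -0.005..0.097 tcp y -0.0005 t 19.43
[-0.27000382 -0.25304838 -0.80453623] [ 0.48822591 -0.1034022   0.09446208]
```

```bash
python3 -c "from h import *;tilt()"
python3 inch.py '[[0,0,0.001,0,0,0,0],[0,0,0.002,0,0,0,0],[0,0,0.003,0,0,0,0],[0,0,0.003,0,0,0,0]]'
python3 -c "from h import *;tilt();print(telemetry.get_state()['contact_force'],frame()[0])"
```

```text
plug px [316.  227.5] 10 y 0.1773 z 0.0664 tcp y -0.0005 [ 0.4883 -0.1034  0.0945] t 19.48
time: 19.98
eef_pos: [0.4881, -0.1033, 0.0913]
tcp_rot: [0.77, 0.638, -0.0, -0.0]
contact_force: [-0.4, 0.2, 0.4]
opening: 0.16
finger_force: 23.0
plug px [316.  227.5] 10 y 0.1773 z 0.0664 tcp y -0.0005 [ 0.4881 -0.1033  0.0913] t 20.02
[ 0.53248429 -0.74810202 -0.91313501] [ 0.48807781 -0.1033371   0.09126783]
```

```bash
python3 inch.py '[[0,0,0.0005,0,0,0,0],[0,0,0.001,0,0,0,0],[0,0,0.001,0,0,0,0]]' | grep -E "pos|contact"
python3 -c "from h import *;tilt();print([telemetry.get_state()['contact_force'][2] for i in range(2)])"
```

```text
eef_pos: [0.4882, -0.1034, 0.0911]
contact_force: [-2.5, 0.6, 6.0]
plug px [316.  227.5] 10 y 0.1773 z 0.0664 tcp y -0.0005 [ 0.4882 -0.1034  0.0912] t 20.45
[np.float64(5.573362327787254), np.float64(5.573362327787254)]
```

```bash
python3 inch.py '[[0,0,-0.0005,0,0,0,0],[0,0,-0.0005,0,0,0,0],[0,0,-0.0005,0,0,0,0.2],[0,0,-0.0005,0,0,0,0.25],[0,0,-0.0005,0,0,0,0.35],[0,0,-0.0005,0,0,0,0.45],[0,0,-0.0005,0,0,0,0.45]]' | grep -E "contact|open"
python3 -c "from h import *;tilt()"
```

```text
contact_force: [0.3, -0.1, 0.4]
opening: 0.451
plug px [316.  227.5] 10 y 0.1773 z 0.0664 tcp y -0.0005 [ 0.4881 -0.1034  0.0908] t 21.38
```

```bash
python3 inch.py '[[0,0,-0.01,0,0,0,0.45],[0,0,-0.04,0,0,0,0.45],[0,0,-0.09,0,0,0,0.45],[-0.05,0,-0.12,0,0,0,0.45],[-0.1,0,-0.14,0,0,0,0.45],[-0.15,0,-0.15,0,0,0,0.45],[-0.15,0,-0.15,0,0,0,0.45],[-0.15,0,-0.15,0,0,0,0.45]]' | grep -E "pos|contact"
python3 - <<'E'
from h import *
tilt();lean();w=grab('wrist','w8.png');s=grab('scene','s8.png')
b=cv2.imread('pics/w8.png');c=cv2.imread('pics/s8.png')
M=np.zeros((600,800,3),np.uint8);M[:300,:400]=cv2.resize(b,(400,300));M[300:,:400]=cv2.resize(b[60:210,180:380],(400,300),interpolation=cv2.INTER_CUBIC)
M[:450,400:]=cv2.resize(c[150:270,210:317],(400,450),interpolation=cv2.INTER_CUBIC);cv2.imwrite('pics/m8.png',M);lean()
E
```

```text
eef_pos: [0.4601, -0.2503, 0.2409]
contact_force: [0.1, 0.6, -1.0]
plug px [316.  227.5] 10 y 0.1773 z 0.0664 tcp y -0.1495 [ 0.4601 -0.2498  0.2405] t 22.43
lean -0.0219 z(0) 0.0841 n 21/57 y -0.133..0.049 tcp y -0.1493 t 22.48
lean -0.0236 z(0) 0.0841 n 23/57 y -0.133..0.049 tcp y -0.1493 t 22.62
```

View pics/m8.png

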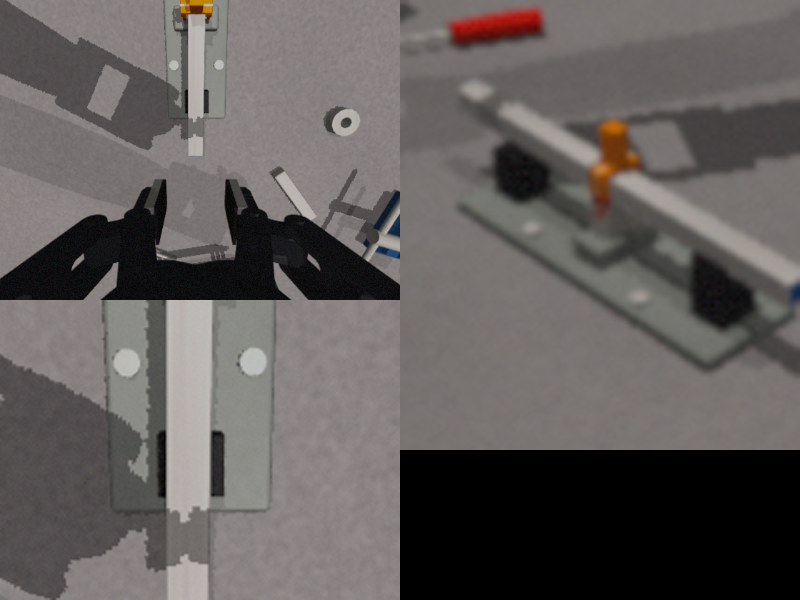

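The saddle sits astride the bar directly above the red cheek, and the bar lies clear of both rests with the plug unchanged. I'll do one numeric check of the position and that it is at rest.

```bash
python3 - <<'E'
from h import *
s=grab('scene');t=grab('top');w=grab('wrist')
h=cv2.cvtColor(w['pixels'],cv2.COLOR_RGB2HSV);m=cv2.inRange(h,(5,130,60),(24,255,255));ys,xs=np.nonzero(m);print('wrist orange rows',ys.min(),ys.max(),xs.min(),xs.max())
XH=np.array([YH[1],-YH[0],0])
a=blob(s,(5,150,60),(20,255,255),(240,150,300,230));b=blob(t,(5,120,60),(22,255,255),(290,195,330,245));print(a[1],b[1])
# top of tab: scene top rows, top cam
P=tri((s,t),(a[0],b[0]));d=P[0]-F;print(P,'along %.4f across %.4f'%(d@YH,d@XH))
p=plane(t,b[0],.1)-F;print('top@.1 along %.4f'%(p@YH)); p=plane(t,b[0],.09)-F;print('top@.09 along %.4f'%(p@YH))
b2=tilt()
E
```

```text
wrist orange rows 0 26 252 296
[261 182  13  22 139] [307 216   7  13  65]
(array([ 0.48841716, -0.10378748,  0.09079901]), [np.float64(0.0003065117186829297), np.float64(0.0003065117186829126)]) along -0.0009 across -0.0004
top@.1 along -0.0004
top@.09 along -0.0007
plug px [316.  227.5] 10 y 0.1773 z 0.0664 tcp y -0.1500 [ 0.4603 -0.2502  0.2407] t 22.82
```

The saddle is within about 1 mm of the fulcrum centre, and the bar is level and still. Handing in.

```bash
python3 -c "from plant import ctrl, cams, workorder, telemetry;print(workorder.sign_off())"
```

```text
the job is handed in; nothing more can be done
None
```

The bar balances level on the fulcrum with the orange saddle seated about 1 mm from its centre by camera measurement; I handed the job in at about 23 s with the robot touching nothing.

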